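# Prise open the cell case and hold the prism cell in the checker's beam

## Robot

A 6-joint arm with a two-finger parallel gripper is mounted at the origin on the work surface. World frame = base frame: x ahead of the robot, y to its left, z up, the work surface at z = 0. Lengths are in m, angles in degrees, forces in N, time in s.
With the tool pointing down it reaches from about 0.4 to 0.825 m from the base axis. Payload 7 kg.
Tool frame: the origin (TCP) lies midway between the tips of the shut fingers; the grasp point (between the pads) lies 19 mm behind it; z points along the fingers, y is the line along which they close (so a half turn about z gives the same grasp; the last joint's range is limited). The gripper opens to 88 mm and grips with 3 to 60 N. Pads are 19 mm wide; open, the fingers measure 130 mm over their backs; the gripper's body (78 mm by 193 mm) begins 47 mm behind the grasp point.
Start: joints at [87.955, 20.546, 0.682, 0, -70.136, -16.507], TCP at [0.215, 0.64, 0.227] pointing down, gripper open.
Joint ranges: [-176.03, 176.03], [-82.01, 121.73], [-58.28, 71.71], [-173.87, 95.51], [-174.79, -0.11], [-173.66, 173.66]. Speed limits (degrees/s): [136.94, 136.94, 172.46, 180, 180, 180].

## Interface

Orientations are given as [roll, pitch, yaw] about the fixed x, y, z axes, in that order (R = Rz(yaw) Ry(pitch) Rx(roll)).
In Python, from plant import r, eyes, workorder gives the robot as it stands.
- The arm moves only by the tool step_arm, never from a script. Its argument "plan" is a list of rows, each a list of 5 numbers: the shift along the tool's x, y, z each as a share of 25 cm, from -1 to 1, then the turn about the tool's z as a share of 60 degrees, from -1 to 1, then the finger opening in mm, from 0 to 87.6. In form: [[x, y, z, turn, jaw], ...]. A call has 1 to 12 rows; each row is the pose to reach, as a shift and turn from the pose commanded when the call began, along the tool's axes at that moment; what a row does not reach only later rows make up. A row lasts 1/12 s, in which the tool goes at most 41.7 mm and 7.16 degrees, less where a joint would pass 70% of its speed; a pose out of reach is approached as far as the arm can. A call with a number of a shift or a turn outside -1 to 1 is refused whole. A call with a gripper value outside its range is refused whole. The fingers move at their own pace and stop on an object; "newtons" is the grip in N (left out, the last holds). Time passes only in rows, so rows that repeat a pose let the fingers close. It gives the time, the measured TCP pose, the force, the opening and the grip force at its end, in the units of the state.
- r.get_state(): the state, without advancing time (a new reading comes with each control period).
- eyes.capture(name): name is "scene" or "top" or "wrist"; returns the picture (400x640x3 uint8, red, green, blue); there is no depth.
- eyes.camera_model(name): a dict with "fov_y" (degrees; the focal length in pixels is half the picture's height over the tangent of half this angle, whatever the lens; pixels are square), "cx", "cy" (the principal point, pixels), "k1" (the pictures are not rectified: a ray, as slopes to the right and down, at radius r is drawn at 1 + k1 r^2 times it, then the intrinsics apply), "world_to_cam" (4x4, takes a point from world to camera coordinates); the wrist camera has in their place "hand_eye" (4x4, takes a point from camera to tool coordinates, whose origin is the TCP and whose axes are the flange's). Camera axes: x right, y up, looking along -z (the intrinsics and any distortion apply to the point x, -y, -z); pixel columns grow to the right and rows downward; lengths in m; the calibration is good to about 2 mm. A picture is of the moment at which its call begins: read the wrist's pose just before it. camera_model takes no time and is no camera call.
- workorder.close_job(): hands the job in; it is judged then, once.
The state is a dict: "time_s": time; "joints": joint angles; "qd": joint speeds; "joint_torque": joint torques, N m; "tcp_pos": TCP position; "eef_rot": TCP orientation; "contact_force": force on the tool from outside, world axes, zero at the start; "moment": the same for the moment, N m; "gripper_width": finger opening in m; "gripper_force": force on a finger pad.
Only numpy, scipy, OpenCV 4.12 (cv2) and the standard library are available. Lean on these libraries where they do the work, as an engineer would, in place of code of your own. Each camera call takes 0.05 s, during which the arm holds its last target. There are 200 camera calls.

## Task

Pick up the flat-bladed prying tool and use its blade, not the gripper, to lever the lid of the grey case up from the notch in its front until it stands about upright, then lay the tool down flat on the mat. Take the square prism cell out of the case by its two frosted faces only, never touching its clear windows, and finish while holding it upright and still in the light checker's beam, midway between lamp and sensor, clear of both, with the clear windows facing them and the beam passing through the middle of the cell. Keep the cell upright and leave the round vial and everything else on the bench where it is.

Things in the scene. Friction and masses are not known exactly. Their poses are not given: they have to be found in the camera images.
- pry_grip (a point): middle of the handle of the prying tool, half-way up (9 mm above its underside). Loose, about 45 g, lying flat on the mat. The black handle is 90 mm long (x), 16 mm wide (y), 18 mm tall (z); +x points along the tool to the blade
- pry_tip (a point): tip of the tool's steel blade, 115 mm from pry_grip along +x and at the same height; the blade is 12 mm wide, 2 mm thick and its bare flat part about 59 mm long (a 10 mm tall, 12 mm wide neck joins it to the handle); axes as pry_grip
- pry: the whole prying tool, origin under the middle of its handle, x to the blade, z up
- case: grey open-topped case fixed on the mat, origin at the centre of its underside, -x its front (towards the robot), z up. Outside 110 (x) by 230 (y) by 60 mm tall, walls and floor 5 mm. A rubber block (40 by 130 mm, rising to 25 mm) has two pockets at x -15, y +45 and -45 mm: the cell stands in one, the round vial in the other, on the floor with 1 mm play or more; nothing stands between them
- notch (a point): middle of the notch in the case's front wall, on the wall's outer face, 52 mm above the case's underside. The notch is 70 mm wide (y) and open from 43 mm up to the underside of the closed lid at 60 mm; the lid's lip overhangs the front wall by 8 mm here; axes as the case
- lid_hinge (a point): middle of the lid's hinge axis, which runs along the case's y at the top of its back wall, 60 mm above the case's underside and 110 mm behind the front wall's outer face
- lid_lip (a point): middle of the lid's free edge, on its underside; 118 mm from the hinge axis; moves with the lid
- lid (a joint): lid angle in rad, 0 closed, grows as it opens upward about the hinge, stop at 1.95 (leaning back); 1.57 is upright. A flat clear plate in a black rim, 118 by 230 by 4 mm, 70 g; a friction hinge holds it at any angle, lifting the lip takes about 1 N
- cell_center (a point): centre (half-way up) of the prism cell: loose, about 50 g, black cap, 52 mm tall (z), 24 mm across its frosted faces (y), 16 mm across its clear windows (x). The frosted faces are whitish cheeks 14 mm wide (x), 52 mm tall, 3 mm proud of the glass on the +y and -y sides: grip there. The windows look to +x and -x
- cell: the whole prism cell, origin at the centre of its underside, axes as cell_center
- cell_windows: the clear glass of the prism cell, 16 (x) by 18 (y) by 44 mm tall, between the frosted cheeks; origin at the centre of its underside; its two faces towards +x and -x must not be touched by the gripper
- checker: light checker fixed on the mat, origin at the centre of its underside: base 200 (x) by 90 (y) by 12 mm; white lamp tower at -x and grey sensor tower at +x, each 60 (x) by 55 (y) mm and 115 mm tall, 80 mm apart, each with a dark 22 mm tube standing 6 mm out towards the other, which leaves a 68 mm gap
- beam_mid (a point): middle of the light beam, midway between lamp and sensor, 90 mm above the checker's underside; the beam runs along x (drawn as a thin pale line), z up
- vial: round amber glass vial, 17 mm across, 50 mm tall, in the other pocket of the case; leave it
- phone: black phone lying flat, 152 by 73 by 9 mm; bystander, leave it
- dropper: white dropper bottle, 44 mm across, 85 mm tall; bystander, leave it
- solder_spool: grey spool, 48 mm across, 32 mm tall; bystander, leave it
- driver: screwdriver lying flat, 150 mm long; bystander, leave it
- battery: flat grey phone battery, 60 by 42 by 5 mm; bystander, leave it
- brush: yellow brush lying flat, 160 mm long; bystander, leave it
Mind the look-alikes: they are no part of the job. What is shaped like the checker but red is not meant.

How it is judged:
By the outcome, as a careful person would: the job done as asked, in the order asked, and still so for the second after the job is handed in, while the arm keeps its last pose, push and grip.
It also fails if it takes over 64 s, if anything falls off the work surface, if the arm or the gripper's body presses on something with over 40 N, if the wrist force passes 120 N, or if a joint passes its speed limit or range.

## Working session

There is one attempt and no reset: what is moved stays moved. The work goes in short steps, Python scripts to look and compute and a tool call to move; the robot and the scene stay as the last step left them, time stands still between calls to the robot, and variables do not carry over. Pictures are saved under pics/ and viewed, at most 12 in all, crops included, and the job is handed in when it is done.

Besides the shell and the picture viewer there is one more tool, called by a JSON object that holds its "fn" and its "kwargs". step_arm: Moves the arm, as the interface text tells. Its arguments: {"type":"object","properties":{"plan":{"type":"array"},"newtons":{"type":"number"}},"required":["plan"]}

```bash
ls; mkdir -p pics
cat > h.py <<'E'
import numpy as np, cv2
from scipy.spatial.transform import Rotation as R
from plant import r, eyes, workorder
def cam(name):
    m=eyes.camera_model(name); f=200/np.tan(np.radians(m['fov_y']/2))
    if 'world_to_cam' in m: T=np.linalg.inv(np.array(m['world_to_cam']))
    else:
        s=r.get_state(); T=np.eye(4); T[:3,:3]=rot(s['eef_rot']); T[:3,3]=s['tcp_pos']; T=T@np.array(m['hand_eye'])
    return m,f,T
def rot(e): return R.from_euler('xyz',e,degrees=True).as_matrix()
def pix2ray(c,u,v):
    m,f,T=c; x=(u-m['cx'])/f; y=(v-m['cy'])/f; a,b=x,y
    for _ in range(30):
        k=1+m['k1']*(a*a+b*b); a,b=x/k,y/k
    return T[:3,3],T[:3,:3]@np.array([a,-b,-1.])
def onz(c,u,v,z):
    o,d=pix2ray(c,u,v); return o+d*(z-o[2])/d[2]
def proj(c,p):
    m,f,T=c; q=np.linalg.inv(T)@np.append(p,1); a,b=q[0]/-q[2],-q[1]/-q[2]; k=1+m['k1']*(a*a+b*b)
    return np.array([m['cx']+f*a*k,m['cy']+f*b*k])
def save(name,fn,crop=None,s=1):
    i=eyes.capture(name)
    cv2.imwrite('pics/full_'+fn,i[:,:,::-1])
    if crop: x0,y0,x1,y1=crop; i=i[y0:y1,x0:x1]
    cv2.imwrite('pics/'+fn,cv2.resize(i,None,fx=s,fy=s,interpolation=cv2.INTER_CUBIC)[:,:,::-1])
E
python3 - <<'E'
from h import *
s=r.get_state(); print(s)
save('top','top0.png',s=1.25); save('scene','scene0.png',s=1.25)
for n in('top','scene','wrist'): print(n,eyes.camera_model(n))
print(cam('top')[2],cam('scene')[2])
E
```

```text
pics
{'time_s': 0.0, 'joints': array([ 8.79540413e+01,  2.05916659e+01,  6.33951360e-01, -2.23119568e-02,
       -7.01365670e+01, -1.65054504e+01]), 'qd': array([ 0.01080488,  0.12007971, -0.00833368, -0.05027826, -0.06566376,
       -0.01536375]), 'joint_torque': array([-3.04603818e-04, -5.82714272e+01,  2.93052453e+01,  6.99722573e+00,
        6.85457155e-03, -1.72159080e-04]), 'tcp_pos': array([0.21462715, 0.63944207, 0.22561455]), 'eef_rot': array([ 1.79903644e+02, -6.67855860e-03, -1.85590018e+01]), 'contact_force': array([0.22438891, 0.52761331, 0.56658311]), 'moment': array([-0.00529415, -0.02287999, -0.00269223]), 'gripper_force': 0.0, 'gripper_width': 0.08752244639155422}
top {'fov_y': 57.234219719602834, 'cx': 325.63492249175493, 'cy': 200.26105511869252, 'k1': -0.07320590085304142, 'world_to_cam': array([[ 2.28970811e-02, -9.99735585e-01,  2.11729547e-03,
        -1.19305640e-01],
       [ 9.91377325e-01,  2.29788702e-02,  1.29007637e-01,
        -5.54998915e-01],
       [-1.29022179e-01, -8.54859614e-04,  9.91641340e-01,
        -1.01493377e+00],
       [ 0.00000000e+00, 
[... 677 characters left out ...]
408362e-04,  6.11383549e-05,
        -8.18277001e-04],
       [ 1.91579300e-04,  2.97745530e-01, -9.54645255e-01,
        -1.58685511e-01],
       [ 0.00000000e+00,  0.00000000e+00,  0.00000000e+00,
         1.00000000e+00]])}
[[ 2.28970811e-02  9.91377325e-01 -1.29022179e-01  4.21996125e-01]
 [-9.99735585e-01  2.29788702e-02 -8.54859614e-04 -1.07388471e-01]
 [ 2.11729547e-03  1.29007637e-01  9.91641340e-01  1.07830199e+00]
 [ 0.00000000e+00  0.00000000e+00  0.00000000e+00  1.00000000e+00]] [[ 0.66119753 -0.46410651  0.58942597  1.259498  ]
 [ 0.75010591  0.42218497 -0.50901962 -0.73038434]
 [-0.01260746  0.77869442  0.6272767   0.8583797 ]
 [ 0.          0.          0.          1.        ]]
```

View pics/top0.png

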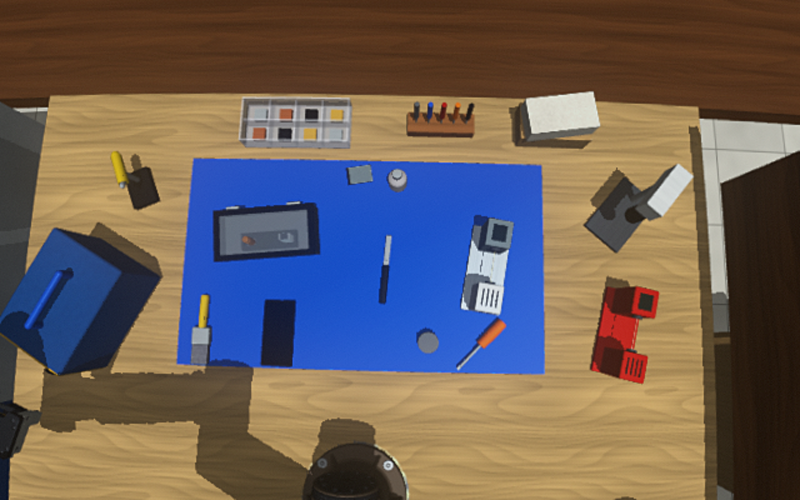

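View pics/scene0.png

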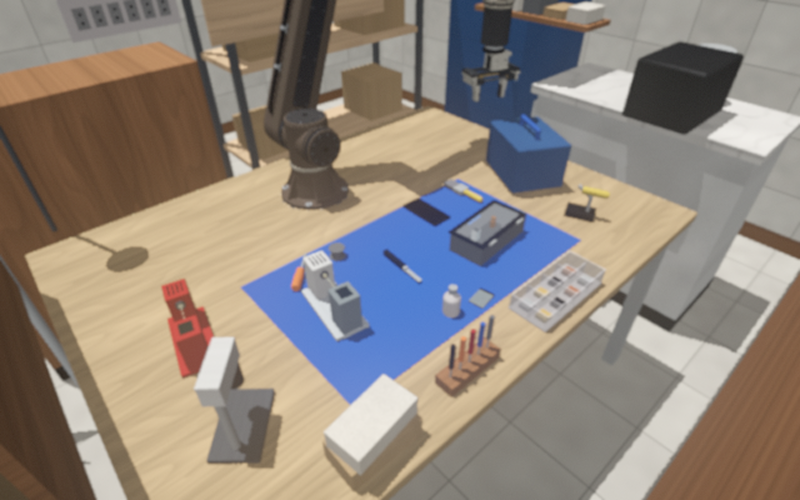

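The top view shows the pry tool at about (386,270), lying along +x. The case is at (266,232), and the grey/white checker at (488,265) with its lamp nearest the robot. The red one is the look-alike.

Run:
```python
from h import *
c=cam('top'); k=1.25
def w(u,v,z): return np.round(onz(c,u/k,v/k,z),4)
i=cv2.imread('pics/full_top0.png').astype(int)
hsv=cv2.cvtColor(i.astype(np.uint8),cv2.COLOR_BGR2HSV)
mat=(hsv[...,0]>100)&(hsv[...,0]<130)&(hsv[...,1]>140)
n,l,st,ce=cv2.connectedComponentsWithStats((~mat).astype(np.uint8))
for j in range(1,n):
    x,y,ww,hh,a=st[j]
    if a>30 and 140<x<440 and 120<y<300:
        pts=np.argwhere(l==j)[:,::-1].astype(np.float32)
        print(st[j],cv2.minAreaRect(pts),np.round(cv2.boxPoints(cv2.minAreaRect(pts))*k,1).tolist())
for nm,P,z in [('tool',[(384,303),(387,265),(388.5,236)],.01),('caseTop',[(213,210),(316,203),(319,252),(217,261)],.066),('checker base',[(462,306),(500,315),(513,222),(478,216)],.012),('towers grey',[(486,218),(513,221),(511,251),(481,250)],.115)]:
    print(nm,[w(*p,z).tolist() for p in P])
```

```text
[277 132  21  16 260] ((287.30999755859375, 139.16998291015625), (13.435029029846191, 19.233304977416992), 81.8698959350586) [[346.0, 167.3000030517578], [369.79998779296875, 163.89999389648438], [372.20001220703125, 180.60000610351562], [348.3999938964844, 184.0]]
[310 135  16  19 232] ((317.5, 144.0), (18.0, 15.0), 90.0) [[387.5, 168.8000030517578], [406.20001220703125, 168.8000030517578], [406.20001220703125, 191.1999969482422], [387.5, 191.1999969482422]]
[ 171  161   84   48 3195] ((212.07260131835938, 183.92568969726562), (42.59467697143555, 84.25106048583984), 85.51539611816406) [[210.5, 207.5], [315.5, 199.1999969482422], [319.70001220703125, 252.3000030517578], [214.6999969482422, 260.6000061035156]]
[ 368  174   43   79 2337] ((389.5912780761719, 212.05459594726562), (32.546043395996094, 76.54640197753906), 9.090276718139648) [[459.29998779296875, 309.1000061035156], [474.5, 214.60000610351562], [514.5999755859375, 221.0], [499.5, 315.5]]
[307 188   6  25 107] ((309.4504699707031, 199.99502563476562), (4.278659820556641, 24.3784122467041), 5.710593223571777) [[382.600006103
[... 852 characters left out ...]
 318.79998779296875], [293.0, 320.0], [291.20001220703125, 365.5]]
[334 265  17  18 235] ((342.0, 273.5), (16.26345443725586, 16.26345443725586), 45.0) [[413.1000061035156, 341.8999938964844], [427.5, 327.5], [441.8999938964844, 341.8999938964844], [427.5, 356.20001220703125]]
tool [[0.4366, -0.0559, 0.01], [0.5253, -0.0603, 0.01], [0.5941, -0.0619, 0.01]]
caseTop [[0.6363, 0.3387, 0.066], [0.657, 0.1022, 0.066], [0.5454, 0.0899, 0.066], [0.5196, 0.3201, 0.066]]
checker base [[0.4337, -0.2367, 0.012], [0.4147, -0.3251, 0.012], [0.6345, -0.3567, 0.012], [0.6469, -0.2731, 0.012]]
towers grey [[0.6212, -0.2744, 0.115], [0.6161, -0.3327, 0.115], [0.551, -0.3278, 0.115], [0.5517, -0.2637, 0.115]]
```

```bash
cat >> h.py <<'E'
def go(x,y,z,yaw):
    s=r.get_state(); M=rot(s['eef_rot']); yw=s['eef_rot'][2]
    d=M.T@(np.array([x,y,z])-s['tcp_pos'])/.25; t=-((yaw-yw+180)%360-180)/60
    print('shares',np.round(d,3),'turn',round(t,3),'rows',max(np.linalg.norm(d)*6,abs(t)*60/7.16).round(1))
E
python3 - <<'E'
from h import *
go(.55,0,.3,3)
E
```

```text
shares [ 2.086  1.998 -0.294] turn -0.359 rows 17.4
```

{"fn": "step_arm", "kwargs": {"plan": [[0.14,0.14,-0.15,-0.05,87],[0.28,0.28,-0.3,-0.1,87],[0.4,0.4,-0.3,-0.15,87],[0.55,0.55,-0.3,-0.2,87],[0.7,0.68,-0.3,-0.25,87],[0.85,0.8,-0.3,-0.3,87],[1,0.95,-0.3,-0.36,87],[1,0.95,-0.3,-0.36,87]], "newtons": 50}}

```text
time_s: 0.77
tcp_pos: [0.3616, 0.3605, 0.301]
eef_rot: [-180.0, 0.0, 3.3]
contact_force: [0.7, 0.6, -0.4]
gripper_width: 0.0868
gripper_force: 0.0
```

Run:
```python
from h import *
go(.55,0,.3,3)
```

```text
shares [0.669 1.483 0.004] turn 0.005 rows 9.8
```

{"fn": "step_arm", "kwargs": {"plan": [[0.4,0.9,0,0,87],[0.4,0.9,0,0,87],[0.4,0.9,0,0,87],[0.4,0.9,0,0,87],[0.4,0.9,0,0,87],[0.4,0.9,0,0,87]]}}

```text
time_s: 1.27
tcp_pos: [0.4734, 0.1408, 0.301]
eef_rot: [-180.0, -0.0, 3.0]
contact_force: [0.7, 1.2, -0.5]
gripper_width: 0.0872
gripper_force: 0.0
```

{"fn": "step_arm", "kwargs": {"plan": [[0.27,0.58,0,0,87],[0.27,0.58,0,0,87],[0.27,0.58,0,0,87],[0.27,0.58,0,0,87],[0.27,0.58,0,0,87],[0.27,0.58,0,0,87]]}}

```text
time_s: 1.77
tcp_pos: [0.5485, -0.0, 0.3]
eef_rot: [180.0, 0.1, 2.8]
contact_force: [-0.3, 0.1, 0.9]
gripper_width: 0.0869
gripper_force: 0.0
```

Run:
```python
from h import *
c=cam('wrist'); save('wrist','w1.png',s=1.25)
np.save('w1T.npy',c[2]); s=r.get_state(); print(s['qd'].round(2),s['tcp_pos'])
```

```text
[ 2.   -0.91 -0.27  0.01  0.17 -0.21] [0.54810949 0.00109941 0.30028169]
```

View pics/w1.png

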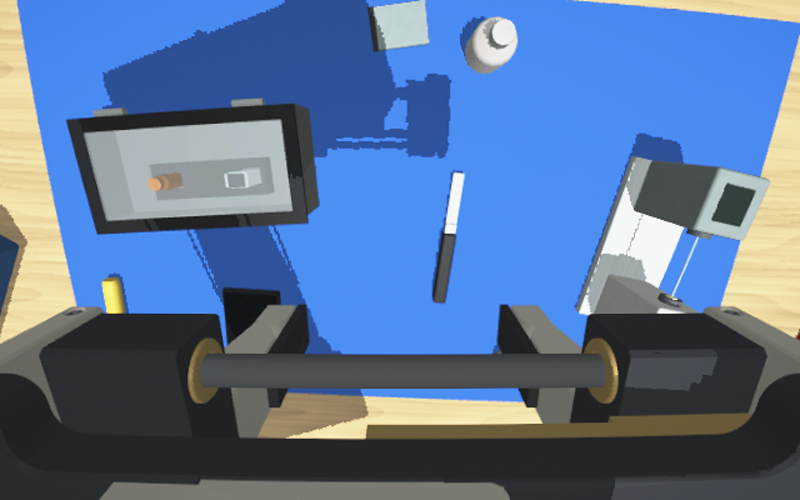

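The wrist view shows the lid corners at about (67,120), (297,104), (308,222) and (98,234). The tool runs from (440,302) to (457,172). The beam is visible from (698,236) to (670,297). The vial is at y+ and the cell at y-.

Run:
```python
from h import *
m,f,_=cam('wrist'); c=(m,f,np.load('w1T.npy')); k=1.25; ct=cam('top')
def w(u,v,z,cc=c): return np.round(onz(cc,u/k,v/k,z),4)
P=[w(67,120,.064),w(297,104,.064),w(308,222,.064),w(98,234,.064)]
print('lid',P,'ctr',np.mean(P,0))
a=(P[0]+P[3]-P[1]-P[2]);b=P[0]+P[1]-P[2]-P[3];print(np.degrees(np.arctan2(-a[0],a[1])),np.degrees(np.arctan2(b[1],b[0])),np.linalg.norm(P[0]-P[1]),np.linalg.norm(P[1]-P[2]),np.linalg.norm(P[0]-P[3]))
h0=w(440,302,.018);h1=w(448.5,234,.018);t=w(457,172,.01);print('tool',h0,h1,t, np.degrees(np.arctan2(*(t-h0)[1::-1])))
B=[w(700,234,.09),w(671,297,.09)];print('beam',B,np.mean(B,0),np.linalg.norm(B[0]-B[1]),np.degrees(np.arctan2(*(B[0]-B[1])[1::-1])))
b=[w(637,157,.012),w(577,310,.012)];print('base edge',b,np.degrees(np.arctan2(*(b[0]-b[1])[1::-1])))
g=[w(717,168,.115),w(770,180,.115),w(752,240,.115)];print('sensor top',g)
print('cell top',w(240,175,.057),'vial',w(160,184,.055))
```

```text
lid [array([0.6329, 0.3424, 0.064 ]), array([0.6557, 0.1087, 0.064 ]), array([0.5395, 0.1004, 0.064 ]), array([0.5155, 0.3308, 0.064 ])] ctr [0.5859   0.220575 0.064   ]
5.7582601643667415 4.869177348876379 0.23480956113412413 0.11649605143523102 0.11797169151961845
tool [ 0.4348 -0.0515  0.018 ] [ 0.5227 -0.0546  0.018 ] [ 0.5945 -0.0593  0.01  ] -2.796194254210969
beam [array([ 0.5534, -0.3004,  0.09  ]), array([ 0.4837, -0.2881,  0.09  ])] [ 0.51855 -0.29425  0.09   ] 0.07077697365669146 -10.007979801441323
base edge [array([ 0.6231, -0.2645,  0.012 ]), array([ 0.4293, -0.23  ,  0.012 ])] -10.093971460343527
sensor top [array([ 0.6197, -0.2787,  0.115 ]), array([ 0.6125, -0.3331,  0.115 ]), array([ 0.5555, -0.3338,  0.115 ])]
cell top [0.5844 0.172  0.057 ] vial [0.5712 0.2595 0.055 ]
```

Run:
```python
from h import *
go(.4946,-.0552,.005,-2.8)
```

```text
shares [-0.224  0.214  1.181] turn 0.095 rows 7.3
```

{"fn": "step_arm", "kwargs": {"plan": [[-0.11,0.11,0.1,0.05,60],[-0.224,0.214,0.25,0.095,60],[-0.224,0.214,0.4,0.095,60],[-0.224,0.214,0.55,0.095,60],[-0.224,0.214,0.7,0.095,60],[-0.224,0.214,0.85,0.095,60],[-0.224,0.214,0.95,0.095,60],[-0.224,0.214,1,0.095,60],[-0.224,0.214,1,0.095,60]]}}

```text
time_s: 2.57
tcp_pos: [0.4927, -0.0538, 0.0482]
eef_rot: [179.9, 0.3, -2.6]
contact_force: [0.1, 0.2, 0.8]
gripper_width: 0.0598
gripper_force: 0.0
```

Run:
```python
from h import *
go(.4946,-.0552,.005,-2.8)
m,f,_=cam('wrist'); c=cam('wrist'); save('wrist','w2.png',(120,60,520,300),2)
tip=[.4796+.115*np.cos(.049),-.0545-.115*np.sin(.049),.01]
print(proj(c,np.array(tip)),proj(c,np.array([.4796,-.0545,.019])), r.get_state()['contact_force'])
```

```text
shares [0.009 0.005 0.173] turn 0.004 rows 1.0
[326.72671822  72.73322817] [325.40264768 254.66708163] [-0.25246331  0.53697758  1.04009873]
```

View pics/w2.png

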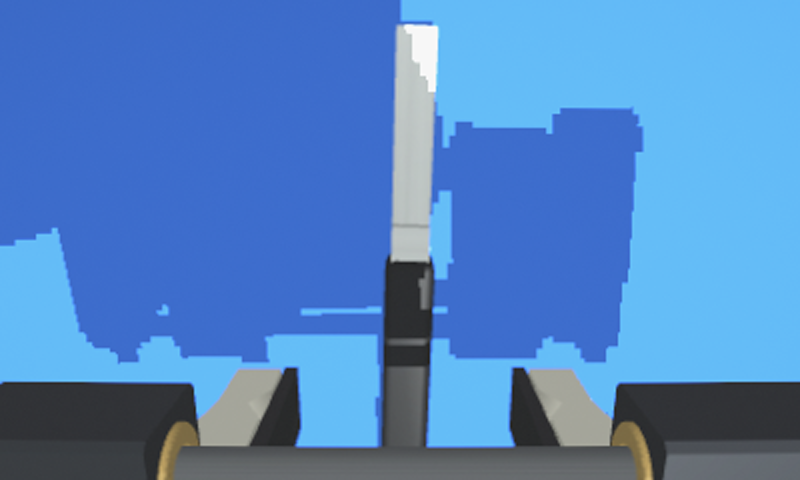

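The tool is centred between the fingers, with its tip at full-picture (328,72) against a predicted (327,73). I'll go down and grip.

{"fn": "step_arm", "kwargs": {"plan": [[0.009,0.007,0.1,0,60],[0.009,0.007,0.173,0,60],[0.009,0.007,0.173,0,60],[0.009,0.007,0.173,0,10],[0.009,0.007,0.173,0,10],[0.009,0.007,0.173,0,10],[0.009,0.007,0.173,0,10],[0.009,0.007,0.173,0,10],[0.009,0.007,0.173,0,10],[0.009,0.007,0.173,0,10]], "newtons": 55}}

```text
time_s: 3.45
tcp_pos: [0.4975, -0.0563, 0.0081]
eef_rot: [-180.0, -0.0, -2.7]
contact_force: [-0.3, 1.0, -0.1]
gripper_width: 0.0185
gripper_force: 0.5
```

{"fn": "step_arm", "kwargs": {"plan": [[0,0,0,0,24],[0,0,0.014,0,24],[0,0,0.014,0,8],[0,0,0.014,0,8],[0,0,0.014,0,8],[0,0,0.014,0,8],[0,0,0.014,0,8],[0,0,0.014,0,8]], "newtons": 55}}

```text
time_s: 4.12
tcp_pos: [0.4974, -0.0563, 0.0042]
eef_rot: [-180.0, -0.0, -2.7]
contact_force: [0.6, -0.4, -0.8]
gripper_width: 0.0153
gripper_force: 54.9
```

Run:
```python
from h import *
go(.4974,-.0563,.10,-2.7)
go(.41,.2015,.10,5.5)
```

```text
shares [ 0.    -0.    -0.383] turn 0.001 rows 2.3
shares [-0.397 -1.014 -0.383] turn -0.136 rows 6.9
```

{"fn": "step_arm", "kwargs": {"plan": [[0,0,-0.12,0,8],[0,0,-0.25,0,8],[-0.1,-0.15,-0.38,-0.03,8],[-0.2,-0.35,-0.38,-0.07,8],[-0.3,-0.5,-0.38,-0.1,8],[-0.35,-0.65,-0.38,-0.136,8],[-0.4,-0.8,-0.38,-0.136,8],[-0.4,-0.92,-0.38,-0.136,8],[-0.4,-1,-0.38,-0.136,8],[-0.4,-1,-0.38,-0.136,8],[-0.4,-1,-0.38,-0.136,8]]}}

```text
time_s: 5.03
tcp_pos: [0.4088, 0.1997, 0.0993]
eef_rot: [-180.0, -0.0, 5.7]
contact_force: [-0.4, -0.8, -0.1]
gripper_width: 0.0154
gripper_force: 54.9
```

Run:
```python
from h import *
s=r.get_state(); print(s['gripper_width'],s['gripper_force'])
c=cam('wrist'); save('wrist','w3.png',(80,0,560,300),1.6)
np.save('w3T.npy',c[2]); s=r.get_state(); print(s['tcp_pos'],s['eef_rot'])
u=rot(s['eef_rot'])[:,0]; print(proj(c,s['tcp_pos']+.097*u+[0,0,.005]))
n=np.array([.5363,.2137,.064]);print(proj(c,n-[.008,.0008,0]))
```

```text
0.015389003810056296 54.94327425956726
[0.4085563  0.19836706 0.09903544] [1.79981048e+02 3.19757430e-02 5.59710812e+00]
[327.49741743  74.7296666 ]
[321.78659371  38.68920599]
```

View pics/w3.png

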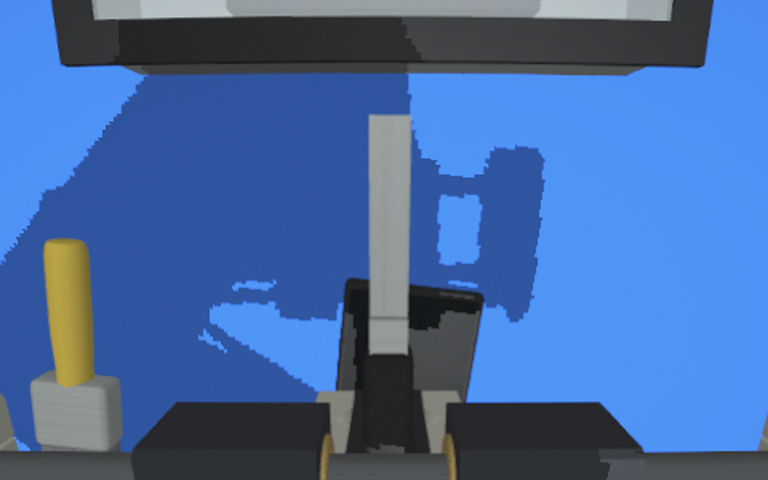

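Run:
```python
from h import *
m,f,_=cam('wrist'); c=(m,f,np.load('w3T.npy'))
a=onz(c,80+62/1.6,66/1.6,.06);b=onz(c,80+703/1.6,67/1.6,.06);t=onz(c,80+390/1.6,115/1.6,.104)
d=a-b; print(a,b,(a+b)/2,np.linalg.norm(d),np.degrees(np.arctan2(-d[0],d[1])),t)
```

```text
[0.51729746 0.333188   0.06      ] [0.5404967  0.09620239 0.06      ] [0.52889708 0.2146952  0.06      ] 0.23811842493817797 5.591043234848608 [0.50615743 0.20969715 0.104     ]
```

{"fn": "step_arm", "kwargs": {"plan": [[0,0,0.1,0,8],[0,0,0.205,0,8],[0,0,0.205,0,8],[0.05,0,0.205,0,8],[0.1,0,0.205,0,8],[0.15,0,0.205,0,8],[0.2,0,0.205,0,8],[0.2,0,0.205,0,8]]}}

```text
time_s: 5.75
tcp_pos: [0.4619, 0.2032, 0.0495]
eef_rot: [-179.9, -0.1, 5.4]
contact_force: [1.2, 0.4, -0.3]
gripper_width: 0.0157
gripper_force: 54.9
```

Run:
```python
from h import *
s=r.get_state(); print(s['tcp_pos'],s['eef_rot'],s['contact_force'],s['moment'])
```

```text
[0.4619227 0.2031731 0.0495107] [-1.79944467e+02 -1.35819546e-01  5.44945527e+00] [ 1.19885867  0.42942994 -0.27438861] [ 0.02759435 -0.16792403 -0.03725703]
```

{"fn": "step_arm", "kwargs": {"plan": [[0,0,-0.024,0,8],[0.001,0,-0.054,0,8],[0.005,0,-0.084,0,8],[0.012,0,-0.114,0,8],[0.021,0,-0.143,0,8],[0.033,0,-0.171,0,8],[0.047,0,-0.198,0,8],[0.063,0,-0.224,0,8],[0.081,0,-0.248,0,8],[0.102,0,-0.27,0,8],[0.124,0,-0.291,0,8],[0.124,0,-0.291,0,8]]}}

```text
time_s: 6.75
tcp_pos: [0.4915, 0.2065, 0.1219]
eef_rot: [-180.0, -0.1, 5.5]
contact_force: [1.3, 0.5, -0.0]
gripper_width: 0.0158
gripper_force: 54.9
```

Run:
```python
from h import *
save('wrist','w4.png',(80,0,560,300),1.6)
s=r.get_state(); print(s['tcp_pos'],s['eef_rot'],s['contact_force'],s['moment'])
```

```text
[0.49080487 0.20621569 0.12123706] [-1.79962208e+02 -7.79398213e-02  5.48877749e+00] [ 0.82344042 -0.31891272 -0.17022323] [-0.0502143   0.00690244 -0.0360725 ]
```

View pics/w4.png

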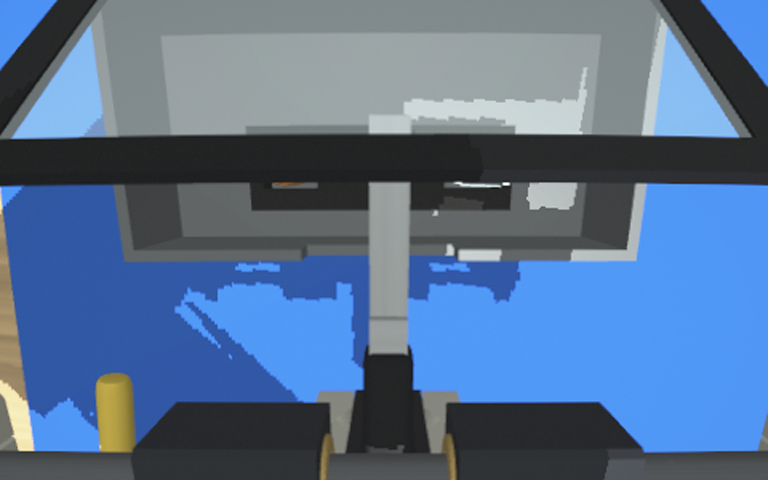

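The lid is well up, with the blade under it and unmoved in the grip (tip at (390,115) in the crop). I'll carry on along the arc.

{"fn": "step_arm", "kwargs": {"plan": [[0.024,0,-0.018,0,8],[0.05,0,-0.034,0,8],[0.077,0,-0.048,0,8],[0.105,0,-0.06,0,8],[0.134,0,-0.069,0,8],[0.164,0,-0.076,0,8],[0.194,0,-0.08,0,8],[0.212,0,-0.081,0,8],[0.218,0,-0.081,0,8],[0.218,0,-0.081,0,8]]}}

```text
time_s: 7.63
tcp_pos: [0.5443, 0.211, 0.1406]
eef_rot: [180.0, 0.0, 5.5]
contact_force: [-0.0, -0.4, -0.1]
gripper_width: 0.0156
gripper_force: 54.9
```

Run:
```python
from h import *
c=cam('wrist');s=r.get_state(); print(s['tcp_pos'],s['eef_rot'],s['contact_force'],s['moment'])
u=rot(s['eef_rot'])[:,0]; print('tip',s['tcp_pos']+.0976*u)
i=eyes.capture('wrist'); j=eyes.capture('scene')
a=cv2.resize(i[0:300,80:560],None,fx=1.2,fy=1.2); b=cv2.resize(j[140:220,330:450],None,fx=4.8,fy=4.8,interpolation=2)[:240]
b=cv2.resize(j[130:222,340:450],(576,240),interpolation=2)
cv2.imwrite('pics/w5.png',np.vstack([a,b])[:,:,::-1])
```

```text
[0.54432184 0.21098643 0.14064763] [1.79990195e+02 9.53038192e-03 5.48817005e+00] [-0.03512514 -0.37796512 -0.1254723 ] [-0.01982322 -0.00545446  0.02384831]
tip [0.64147444 0.22032091 0.14063139]
```

View pics/w5.png

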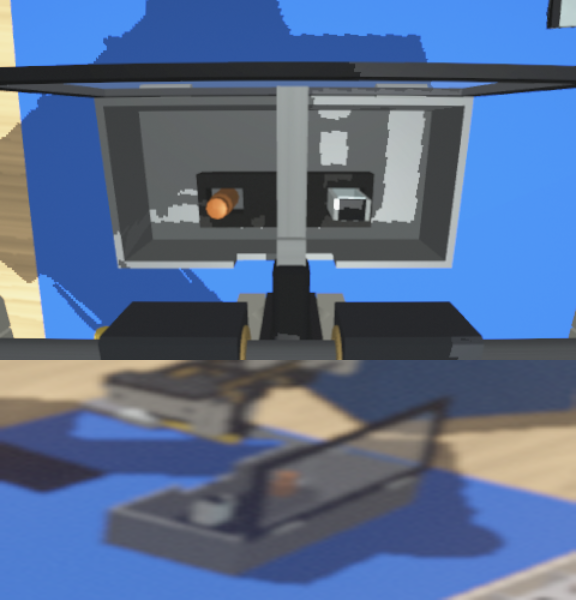

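Run:
```python
from h import *
c=cam('wrist')
for v in (52,57,64): print(onz(c,80+290/1.2,v,.18))
for v in (86,): print('tip',onz(c,80+292/1.2,v/1.2,.147))
for p in [(98,98),(473,97),(120,268),(455,266)]: print(onz(c,80+p[0]/1.2,p[1]/1.2,.062))
```

```text
[0.64381196 0.22176178 0.18      ]
[0.64217215 0.22160374 0.18      ]
[0.63985635 0.22138056 0.18      ]
tip [0.64111749 0.22079238 0.147     ]
[0.63358001 0.33870232 0.062     ]
[0.65604545 0.11125019 0.062     ]
[0.52347461 0.32915017 0.062     ]
[0.54740463 0.09778973 0.062     ]
```

{"fn": "step_arm", "kwargs": {"plan": [[0.01,0,0,0,8],[0.02,0,0,0,8],[0.02,0,0,0,8],[0.02,0,0,0,8],[-0.08,0,0,0,8],[-0.2,0,0,0,8],[-0.35,0,0,0,8],[-0.35,0,0,0,8],[-0.35,0,0,0,8]]}}

```text
time_s: 8.48
tcp_pos: [0.4556, 0.2025, 0.1417]
eef_rot: [-180.0, -0.1, 5.6]
contact_force: [-0.4, 0.3, 0.5]
gripper_width: 0.0154
gripper_force: 54.9
```

Run:
```python
from h import *
go(.4974,-.0563,.03,-2.7); s=r.get_state();print(s['tcp_pos'])
```

```text
shares [0.065 1.047 0.446] turn 0.138 rows 6.8
[0.45556656 0.20254207 0.14168007]
```

{"fn": "step_arm", "kwargs": {"plan": [[0,0.14,0,0.02,8],[0,0.28,0,0.05,8],[0,0.42,0,0.08,8],[0.02,0.56,0,0.1,8],[0.04,0.7,0.05,0.138,8],[0.065,0.84,0.15,0.138,8],[0.065,0.95,0.25,0.138,8],[0.065,1,0.35,0.138,8],[0.065,1,0.42,0.138,8],[0.065,1,0.446,0.138,8],[0.065,1,0.446,0.138,8]]}}

```text
time_s: 9.4
tcp_pos: [0.4966, -0.0452, 0.028]
eef_rot: [179.9, 0.2, -2.8]
contact_force: [-0.0, -0.4, -0.6]
gripper_width: 0.0152
gripper_force: 54.9
```

{"fn": "step_arm", "kwargs": {"plan": [[0,0,0.02,0,8],[0,0,0.05,0,8],[0,0,0.08,0,8],[0,0,0.095,0,8],[0,0,0.095,0,8],[0,0,0.095,0,8]]}}

```text
time_s: 9.9
tcp_pos: [0.497, -0.0445, 0.0057]
eef_rot: [180.0, 0.0, -2.7]
contact_force: [0.3, -0.6, -0.5]
gripper_width: 0.0156
gripper_force: 54.9
```

{"fn": "step_arm", "kwargs": {"plan": [[0,0,0.003,0,8],[0,0,0.006,0,8],[0,0,0.006,0,8]]}}

```text
time_s: 10.15
tcp_pos: [0.4971, -0.0446, 0.0044]
eef_rot: [-180.0, -0.0, -2.8]
contact_force: [-0.0, 0.6, 0.4]
gripper_width: 0.0154
gripper_force: 54.9
```

{"fn": "step_arm", "kwargs": {"plan": [[0,0,0,0,30],[0,0,0,0,50],[0,0,0,0,60],[0,0,0,0,60],[0,0,-0.08,0,60],[0,0,-0.2,0,60],[0,0,-0.36,0,60],[0,0,-0.5,0,60],[0,0,-0.65,0,60],[0,0,-0.8,0,60],[0,0,-0.8,0,60],[0,0,-0.8,0,60]]}}

```text
time_s: 11.15
tcp_pos: [0.4983, -0.0443, 0.2069]
eef_rot: [-179.9, -0.3, -2.8]
contact_force: [-0.4, 0.3, -0.6]
gripper_width: 0.0603
gripper_force: 0.0
```

Run:
```python
from h import *
c=cam('wrist'); save('wrist','w6.png',s=1.25); s=r.get_state();np.save('w6T.npy',c[2])
print(s['tcp_pos']); go(.579,.174,.25,-174.5)
```

```text
[ 0.49708581 -0.04451564  0.20502346]
shares [ 0.285 -0.889 -0.178] turn 2.862 rows 24.0
```

View pics/w6.png

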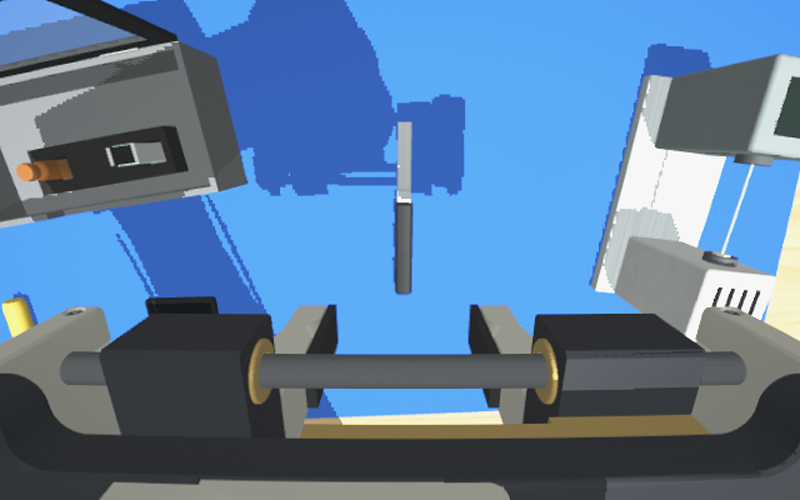

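Run:
```python
from h import *
print(r.get_state()['joints'].round(1))
m,f,_=cam('wrist'); c=(m,f,np.load('w6T.npy')); k=1.25
a=onz(c,752/k,161/k,.09);b=onz(c,722/k,256/k,.09); d=a-b
print('beam',a,b,(a+b)/2,np.linalg.norm(d),np.degrees(np.arctan2(d[1],d[0])))
print('base',onz(c,650/k,75/k,.012),onz(c,593/k,290/k,.012))
print('cell top',[onz(c,u/k,v/k,.057) for u,v in((107,147),(133,143),(137,162),(111,167))])
```

```text
[ 17.5   4.7 -23.   -0.  -62.2  69.8]
beam [ 0.55417726 -0.29844311  0.09      ] [ 0.48284467 -0.2893885   0.09      ] [ 0.51851096 -0.2939158   0.09      ] 0.07190497048020711 -7.234164100739517
base [ 0.6236612 -0.2623574  0.012    ] [ 0.42643541 -0.23045544  0.012     ]
cell top [array([0.58621855, 0.18849771, 0.057     ]), array([0.58786544, 0.16624601, 0.057     ]), array([0.57315187, 0.16647859, 0.057     ]), array([0.57059965, 0.18921588, 0.057     ])]
```

{"fn": "step_arm", "kwargs": {"plan": [[0,-0.05,-0.1,0.1,60],[0.02,-0.15,-0.18,0.2,60],[0.05,-0.25,-0.18,0.3,60],[0.1,-0.35,-0.18,0.4,60],[0.15,-0.45,-0.18,0.5,60],[0.2,-0.55,-0.18,0.6,60],[0.22,-0.65,-0.18,0.7,60],[0.25,-0.7,-0.18,0.8,60],[0.27,-0.8,-0.18,0.9,60],[0.285,-0.89,-0.18,1,60],[0.285,-0.89,-0.18,1,60]]}}

```text
time_s: 12.12
tcp_pos: [0.579, 0.1768, 0.2465]
eef_rot: [179.8, -0.0, -63.1]
contact_force: [0.1, 0.2, 0.9]
gripper_width: 0.0599
gripper_force: 0.0
```

{"fn": "step_arm", "kwargs": {"plan": [[0,0,0,0.12,50],[0,0,0,0.24,50],[0,0,0,0.35,50],[0,0,0,0.47,50],[0,0,0,0.59,50],[0,0,0,0.7,50],[0,0,0,0.8,50],[0,0,0,0.93,50],[0,0,0,1,50],[0,0,0,1,50]]}}

```text
time_s: 12.95
tcp_pos: [0.5782, 0.1735, 0.2475]
eef_rot: [179.9, -0.1, -122.9]
contact_force: [0.8, -0.1, 0.4]
gripper_width: 0.0501
gripper_force: 0.0
```

Run:
```python
from h import *
print(r.get_state()['joints'].round(1))
go(.579,.174,.2,-174.5)
```

```text
[ 35.2  13.3  -6.8  -0.  -70.1 -68.2]
shares [-0.004 -0.002  0.19 ] turn 0.859 rows 7.2
```

{"fn": "step_arm", "kwargs": {"plan": [[0,0,0.05,0.12,50],[0,0,0.1,0.24,50],[0,0,0.15,0.36,50],[0,0,0.19,0.48,50],[0,0,0.19,0.6,50],[0,0,0.19,0.7,50],[0,0,0.19,0.8,50],[0,0,0.19,0.86,50],[0,0,0.19,0.86,50]]}}

```text
time_s: 13.7
tcp_pos: [0.5784, 0.1737, 0.2006]
eef_rot: [-180.0, -0.1, -174.3]
contact_force: [0.3, -0.2, 0.2]
gripper_width: 0.0502
gripper_force: 0.0
```

Run:
```python
from h import *
c=cam('wrist'); save('wrist','w7.png',(160,40,480,280),2.5); s=r.get_state();np.save('w7T.npy',c[2])
print(s['tcp_pos'],s['eef_rot'])
```

```text
[0.57847886 0.17371156 0.20079083] [-1.79960426e+02 -8.54545312e-02 -1.74132806e+02]
```

View pics/w7.png

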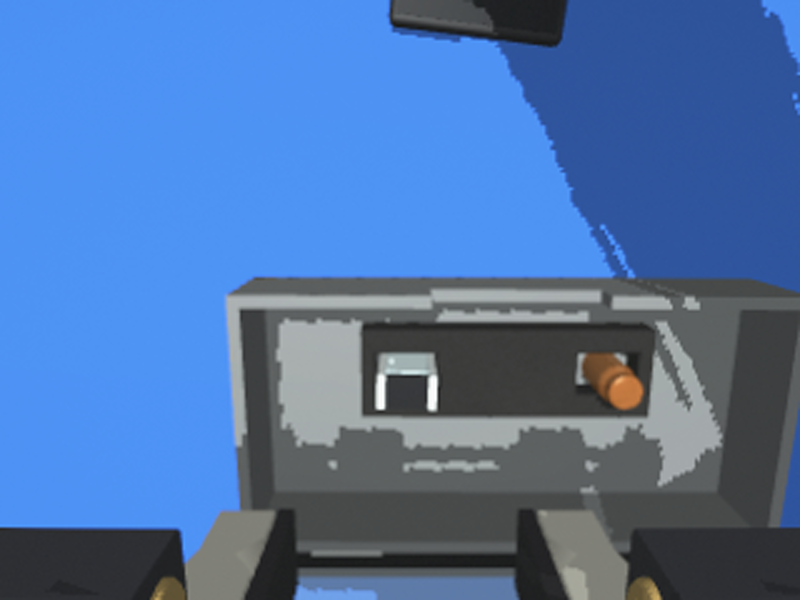

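Run:
```python
from h import *
m,f,_=cam('wrist'); c=(m,f,np.load('w7T.npy'))
for z in (.057,.059): 
  q=[onz(c,160+u/2.5,40+v/2.5,z) for u,v in((376,374),(437,375),(376,410),(437,411))]
  print(np.mean(q,0),np.linalg.norm(q[0]-q[1]),np.linalg.norm(q[0]-q[2]),[np.degrees(np.arctan2(-d[0],d[1])) for d in(q[1]-q[0],q[3]-q[2])])
print([onz(c,160+u/2.5,40+v/2.5,.06) for u,v in((229,296),(800,298),(240,556))])
p=np.mean(q,0); go(*(p+[0,0,.03]-[0,0,0.0])[:3],-174.5)
```

```text
[0.58114053 0.17562514 0.057     ] 0.024825128708913482 0.015290032055746767 [np.float64(4.726532531925273), np.float64(4.712383519352938)]
[0.58059343 0.17556685 0.059     ] 0.024660961608936886 0.015188919982952612 [np.float64(4.72653253192505), np.float64(4.7123835193530565)]
[array([0.54814493, 0.10242689, 0.06      ]), array([0.52623914, 0.32635544, 0.06      ]), array([0.66082764, 0.11077582, 0.06      ])]
shares [-0.01   0.007  0.447] turn 0.006 rows 2.7
```

{"fn": "step_arm", "kwargs": {"plan": [[-0.01,0.007,0.12,0.012,50],[-0.01,0.007,0.26,0.012,50],[-0.01,0.007,0.4,0.012,50],[-0.01,0.007,0.5,0.012,50],[-0.01,0.007,0.58,0.012,50],[-0.01,0.007,0.63,0.012,50],[-0.01,0.007,0.66,0.012,50],[-0.01,0.007,0.67,0.012,50],[-0.01,0.007,0.675,0.012,50],[-0.01,0.007,0.675,0.012,50]], "newtons": 20}}

```text
time_s: 14.58
tcp_pos: [0.5816, 0.1763, 0.0335]
eef_rot: [180.0, 0.0, -175.0]
contact_force: [-0.8, -0.5, -0.3]
gripper_width: 0.0497
gripper_force: 0.0
```

Run:
```python
from h import *
c=cam('wrist'); save('wrist','w8.png',(160,100,480,340),2.5); s=r.get_state()
print(s['tcp_pos'],s['eef_rot'],s['contact_force'])
```

```text
[0.58174526 0.17640913 0.03387768] [ 1.79969024e+02  7.12793648e-02 -1.75027653e+02] [ 0.52685548 -0.33949468  0.14924116]
```

View pics/w8.png

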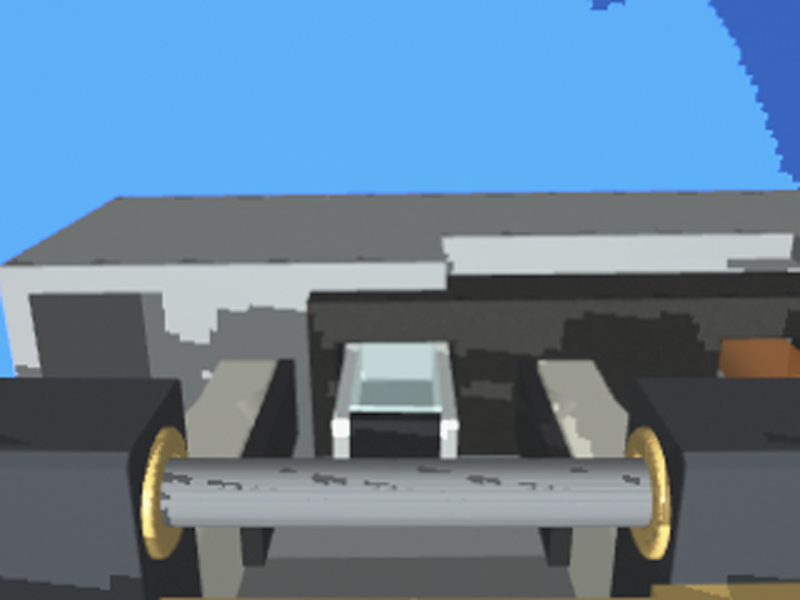

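{"fn": "step_arm", "kwargs": {"plan": [[0.002,-0.006,0,0,40],[0.002,-0.006,0,0,30],[0.002,-0.006,0,0,15],[0.002,-0.006,0,0,15],[0.002,-0.006,0,0,15],[0.002,-0.006,0,0,15],[0.002,-0.006,0,0,15],[0.002,-0.006,0,0,15]], "newtons": 20}}

```text
time_s: 15.3
tcp_pos: [0.581, 0.1746, 0.0333]
eef_rot: [180.0, 0.0, -175.1]
contact_force: [-0.6, -1.2, 4.1]
gripper_width: 0.0236
gripper_force: 20.0
```

Run:
```python
from h import *
s=r.get_state()
print(s['tcp_pos'],s['eef_rot'],s['contact_force'],s['gripper_width'],s['gripper_force'])
```

```text
[0.58099964 0.17462967 0.03328637] [ 1.79996228e+02  1.84988344e-02 -1.75085341e+02] [-0.6168091  -1.20325126  4.09197679] 0.023603405166664027 19.99519854784012
```

{"fn": "step_arm", "kwargs": {"plan": [[0,0,-0.02,0,15],[0,0,-0.06,0,15],[0,0,-0.13,0,15],[0,0,-0.22,0,15],[0,0,-0.32,0,15],[0,0,-0.42,0,15],[0,0,-0.52,0,15],[0,0,-0.6,0,15],[0,0,-0.66,0,15],[0,0,-0.7,0,15],[0,0,-0.7,0,15]], "newtons": 20}}

```text
time_s: 16.22
tcp_pos: [0.5818, 0.175, 0.2109]
eef_rot: [179.9, 0.2, -175.1]
contact_force: [0.2, -0.5, 0.4]
gripper_width: 0.024
gripper_force: 20.0
```

Run:
```python
from h import *
s=r.get_state(); print(s['gripper_width'],s['gripper_force'])
go(.5185,-.294,.208,170.5)
```

```text
0.023995053556539348 19.99256730079651
shares [ 0.413 -1.847  0.007] turn 0.24 rows 11.4
```

{"fn": "step_arm", "kwargs": {"plan": [[0.01,-0.05,0,0.01,15],[0.03,-0.14,0,0.02,15],[0.05,-0.25,0,0.03,15],[0.08,-0.36,0,0.05,15],[0.1,-0.47,0,0.06,15],[0.13,-0.58,0,0.08,15],[0.15,-0.69,0,0.09,15],[0.18,-0.8,0,0.1,15],[0.2,-0.9,0,0.12,15],[0.22,-0.97,0,0.12,15],[0.22,-0.97,0,0.12,15]]}}

```text
time_s: 17.13
tcp_pos: [0.5448, -0.0749, 0.2065]
eef_rot: [-180.0, -0.2, 177.5]
contact_force: [-1.1, 1.0, -0.5]
gripper_width: 0.0238
gripper_force: 20.0
```

Run:
```python
from h import *
go(.5185,-.294,.208,170.5)
```

```text
shares [ 0.067 -0.88  -0.005] turn 0.117 rows 5.3
```

{"fn": "step_arm", "kwargs": {"plan": [[0.01,-0.05,0,0.02,15],[0.02,-0.15,0,0.04,15],[0.03,-0.26,0,0.06,15],[0.04,-0.38,0,0.08,15],[0.05,-0.5,0,0.1,15],[0.06,-0.62,0,0.117,15],[0.067,-0.72,0,0.117,15],[0.067,-0.8,0,0.117,15],[0.067,-0.86,0,0.117,15],[0.067,-0.88,0,0.117,15],[0.067,-0.88,0,0.117,15]]}}

```text
time_s: 18.05
tcp_pos: [0.5205, -0.2918, 0.2069]
eef_rot: [180.0, -0.1, 170.6]
contact_force: [-0.2, 0.0, -1.2]
gripper_width: 0.024
gripper_force: 20.0
```

Run:
```python
from h import *
c=cam('wrist'); save('wrist','w9.png',(120,0,600,360),1.66); s=r.get_state();np.save('w9T.npy',c[2])
print(s['tcp_pos'],s['eef_rot'],s['contact_force'])
for p in [(.5185,-.294,.09)]: print((proj(c,np.array(p))-[120,0])*1.66)
```

```text
[ 0.52066137 -0.29100765  0.20709   ] [ 1.79982543e+02 -8.61387890e-02  1.70604358e+02] [ 1.03955804  0.02194676 -0.12403812]
[329.11294297 332.40663632]
```

View pics/w9.png

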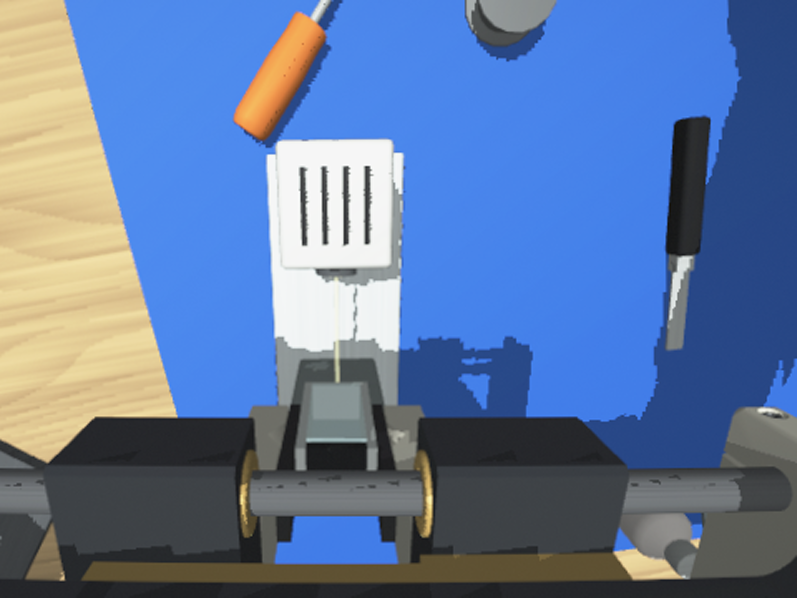

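Run:
```python
from h import *
m,f,_=cam('wrist'); c=(m,f,np.load('w9T.npy')); k=1.66
w=lambda u,v,z: onz(c,120+u/k,v/k,z)
P=[w(277,141,.116),w(392,140,.116),w(393,268,.116),w(280,268,.116)]
print(np.round(P,4)); ctr=np.mean(P,0)
for d in (P[2]-P[1],P[3]-P[0]): print(np.linalg.norm(d),np.degrees(np.arctan2(d[1],d[0])))
d=P[0]-P[1]; print(np.linalg.norm(d),np.degrees(np.arctan2(d[0],-d[1])))
a=w(336,278,.091);b=w(338,382,.091);print(a,b,np.degrees(np.arctan2(*(b-a)[1::-1])))
for y in(-9,-10): 
  u=np.array([np.cos(np.radians(y)),np.sin(np.radians(y)),0]); print('mid',ctr+.07*u,(P[2]+P[3])/2+.04*u, a+u*np.dot((P[2]+P[3])/2+.04*u-a,u))
go(.5195,-.295,.0923,170.5)
```

```text
[[ 0.4168 -0.3009  0.116 ]
 [ 0.425  -0.2485  0.116 ]
 [ 0.4838 -0.2559  0.116 ]
 [ 0.4747 -0.3108  0.116 ]]
0.05927752110131995 -7.186204344978717
0.058795790928434205 -9.769355610401842
0.053011240186527975 -8.938525594248283
[ 0.48843446 -0.28509037  0.091     ] [ 0.54854112 -0.29385388  0.091     ] -8.295235240544466
mid [ 0.51921158 -0.28996675  0.116     ] [ 0.5187697  -0.28962169  0.116     ] [ 0.51872747 -0.28988832  0.091     ]
mid [ 0.51900994 -0.29117171  0.116     ] [ 0.51865447 -0.29031024  0.116     ] [ 0.51863588 -0.2904157   0.091     ]
shares [ 0.001 -0.017  0.459] turn 0.002 rows 2.8
```

Run:
```python
from h import *
go(.519,-.2918,.0925,171)
```

```text
shares [ 0.005 -0.004  0.458] turn -0.007 rows 2.8
```

{"fn": "step_arm", "kwargs": {"plan": [[0.005,-0.004,0.03,-0.007,15],[0.005,-0.004,0.09,-0.007,15],[0.005,-0.004,0.17,-0.007,15],[0.005,-0.004,0.25,-0.007,15],[0.005,-0.004,0.32,-0.007,15],[0.005,-0.004,0.38,-0.007,15],[0.005,-0.004,0.42,-0.007,15],[0.005,-0.004,0.445,-0.007,15],[0.005,-0.004,0.458,-0.007,15],[0.005,-0.004,0.458,-0.007,15],[0.005,-0.004,0.458,-0.007,15],[0.005,-0.004,0.458,-0.007,15]]}}

```text
time_s: 19.1
tcp_pos: [0.5205, -0.2918, 0.0944]
eef_rot: [-180.0, 0.1, 171.1]
contact_force: [-0.7, -0.6, 0.2]
gripper_width: 0.0239
gripper_force: 20.0
```

Run:
```python
from h import *
go(.519,-.2918,.0925,171)
c=cam('wrist'); s=r.get_state();np.save('w10T.npy',c[2])
i=eyes.capture('wrist'); j=eyes.capture('scene'); t=eyes.capture('top')
for n,q in zip(('wa','sa','ta'),(i,j,t)): cv2.imwrite(f'pics/{n}.png',q[:,:,::-1])
z=lambda a,w,h: cv2.resize(a,(w,h),interpolation=2)
A=z(i[100:320,160:480],480,330); B=z(j[170:280,220:330],320,320)[:, :]
C=z(t[120:220,130:430],800,267)
top=np.zeros((330,800,3),np.uint8); top[:,:480]=A; top[:320,480:]=B
cv2.imwrite('pics/fin.png',np.vstack([top,C])[:,:,::-1])
print(s['tcp_pos'],s['eef_rot'],s['contact_force'],s['gripper_width'])
```

```text
shares [ 0.006 -0.001  0.007] turn 0.002 rows 0.1
[ 0.5204571  -0.29177846  0.09435785] [-1.79989293e+02  8.32295457e-02  1.71121476e+02] [-0.68953506 -0.6329652   0.19256258] 0.023915918322129706
```

View pics/fin.png

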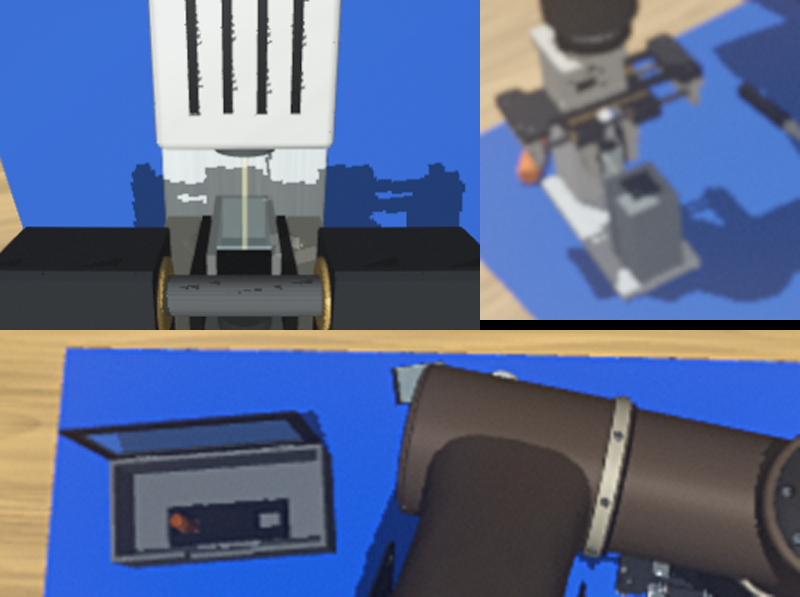

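The beam (column 245) enters the middle of the cell (column 244). The lid stands up, and the vial and tool are in place. I'll make a last small correction and settle.

{"fn": "step_arm", "kwargs": {"plan": [[0.005,0,0.007,0,15],[0.005,0,0.007,0,15],[0.005,0,0.007,0,15],[0.005,0,0.007,0,15],[0.005,0,0.007,0,15],[0.005,0,0.007,0,15]]}}

```text
time_s: 19.75
tcp_pos: [0.5187, -0.2915, 0.0918]
eef_rot: [-180.0, 0.0, 171.1]
contact_force: [-0.4, 0.1, -0.0]
gripper_width: 0.0238
gripper_force: 20.0
```

Run:
```python
from h import *
s=r.get_state(); print(s['tcp_pos'],s['gripper_width'],s['gripper_force'],s['qd'].round(2))
print(workorder.close_job())
```

```text
[ 0.51868496 -0.29152061  0.09175321] 0.023803832047787812 19.99251902103424 [ 0.02 -0.08 -0.05 -0.07  0.03 -0.07]
the job is handed in; nothing more can be done
None
```

I handed the job in at 19.8 s: the lid was levered about upright with the blade, the tool laid flat on the mat, and the cell is held upright and still by its frosted faces, with the beam through its middle by the last picture; no verdict came back.

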